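Vent and open the chiller's coolant pressure cap

TASK

The chiller on the bench has to be topped up. Turn the black pressure cap on its filler anticlockwise until you feel the first stop and leave it there for at least two seconds, free to rise, to vent; then press it down just enough to clear the stop, turn it on past until it releases, lift it off and set it gently, right way up, in the steel drip dish. Never force the cap against a stop, press it hard or wrench it sideways, and leave the other things where they are.

Things in the scene. Friction and masses are not known exactly. Their poses are not given: they have to be found in the camera images.
- cap_grip (a point): Centre of the cap's bar grip, half-way up the bar, on the cap's axis, 30 mm above the cap's lower rim. The bar is 56 mm long (along the cap's x axis), 14 mm wide and 24 mm high; 25 mm are free on either side above the cap's flat top.
- cap: Black plastic pressure cap, 63 mm across, 42 mm high with its bar grip, about 90 g, loose. Flat top 18 mm above the lower rim, the bar on it. Origin on its axis at the lower rim, z up, x along the bar. Two lugs inside the rim lock under the neck's flange. A spring (12 N shut, 10 N at the first stop, 1.2 N per mm) pushes it up; it rises 1.8 mm from shut to the first stop; let go, it stays.
- neck_mouth (a point): Centre of the filler neck's mouth on the cap's axis, 20 mm above the deck, under the cap. Cap rim 11.3 mm below it shut, 9.5 mm at the first stop. Anticlockwise from above opens: first stop 0.5 to 1.0 rad from where the cap stands, to be felt (0.3 N m; over 0.5 N m strains it). Pressing 3 mm clears it, at 4.5 mm the cap bottoms. 0.5 rad past it the cap lifts off; a wall 0.08 rad on.
- chiller: White bench-top chiller, 220 mm deep (x), 190 mm wide (y), deck 150 mm above the bench, fixed; hose tails stand out 25 mm at the back (+x). Origin under its centre at bench height, x points to its back; the control panel is on its front. The filler neck, steel, is clamped to the deck at an unknown angle; its axis is 35 mm in front of its centre.
- drip_dish: Shallow round steel dish, loose, 120 mm across at the rim, 18 mm high, flat floor 4 mm above the bench and 88 mm across. Origin at the centre of its underside, z up.
- coolant_bottle: White plastic bottle with screw cap, 60 mm across, 120 mm high, on the bench; leave it alone. Origin at the centre of its underside.
- beaker: Empty clear beaker, 55 mm across, 71 mm high, on the bench; leave it alone. Origin at the centre of its underside.
- roll: Roll of tape lying flat, 98 mm across, 25 mm high; leave it alone. Origin at the centre of its underside.

How it is judged:
By the outcome, as a careful person would: the job done as asked, in the order asked, and still so for the second after the job is handed in, with the robot touching nothing.
It also fails if it takes over 72 s, if anything falls off the work surface, if the arm or the gripper's body presses on something with over 40 N, if the wrist force passes 120 N, or if a joint passes its speed limit or range.

ROBOT

A 6-joint arm with a two-finger parallel gripper is mounted at the origin on a cart in front of the work surface, level with it; the furniture and walls round the work are solid. World frame = base frame: x ahead of the robot, y to its left, z up, the work surface at z = 0. Lengths are in m, angles in rad, forces in N, time in s.
With the tool pointing down it reaches from about 0.3 to 0.775 m from the base axis. Payload 14.6 kg.
Tool frame: the origin (TCP) lies at the very end of the fingers, on their centre line; the grasp point (between the pads) lies 19 mm behind it; z points along the fingers, x is the direction in which the jaws open and shut, and the axes are right-handed (so a half turn about z gives the same grasp; the last joint's range is limited). The gripper opens to 94 mm and grips with 3 to 60 N. Pads are 16 mm wide; open, the fingers measure 119 mm over their backs; the gripper's body (75 mm by 177 mm) begins 78 mm behind the grasp point.
Start: joints at [1.195, 0.3, 1.521, -0, 1.321, -0.067], TCP at [0.167, 0.524, 0.205] pointing down, gripper open.
Joint ranges: [-3.03, 3.03], [-0.79, 2.21], [0.23, 2.52], [-1.04, 4.18], [0, 3.07], [-2.55, 2.55]. Speed limits (rad/s): [2.22, 2.22, 2.57, 3.14, 3.14, 3.14].

INTERFACE

Orientations are given as [roll, pitch, yaw] about the fixed x, y, z axes, in that order (R = Rz(yaw) Ry(pitch) Rx(roll)).
In Python, from station import ctrl gives the robot as it stands.
- The arm moves only by the shell command python3 -m inch 'ROWS' [FORCE]. ROWS is JSON, one flat list of numbers, 7 for each row, row after row: the shift along the tool's x, y, z in cm, then the turn, a rotation vector about the tool's x, y, z in rad, then the opening, from 0 (shut) to 1 (fully open). In form: [tx, ty, tz, wx, wy, wz, claw, tx, ty, tz, wx, wy, wz, claw, ...]. A call has 1 to 20 rows; each row shifts and turns the commanded pose from where the row before left it, along the tool's axes as they then stand; what a row does not reach is not made up. A row lasts 1/8 s, in which the tool goes at most 62.5 mm and 10.7 degrees, less where a joint would pass 70% of its speed; a pose out of reach is approached as far as the arm can. A call is refused whole if a number of a shift passes 6.25 or a number of a turn 0.188, either way. A call with a gripper value outside its range is refused whole. The fingers move at their own pace and stop on an object; FORCE is the grip in N (left out, the last holds). Time passes only in rows, so rows that do not move let the fingers close. It gives the time, the measured TCP pose, the force and the opening at its end, in the units of the state.
- ctrl.get_obs(): the state, without advancing time (a new reading comes with each control period).
- ctrl.camera(name): name is "scene" or "side" or "wrist"; returns (picture, depth): 420x560x3 uint8, red, green, blue; 420x560 float32, m along the optical axis (not along the pixel's ray), 0 where there is no reading.
- ctrl.camera_params(name): a dict with "vertical_fov" (degrees; the focal length in pixels is half the picture's height over the tangent of half this angle, whatever the lens; pixels are square), "cx", "cy" (the principal point, pixels), "camera_from_world" (4x4, takes a point from world to camera coordinates); the wrist camera has in their place "mount" (4x4, takes a point from camera to tool coordinates, whose origin is the TCP and whose axes are the tool frame's). Camera axes: x right, y down, z forward; pixel columns grow to the right and rows downward; lengths in m; the calibration is good to about 2 mm. The wrist camera is an equidistant fisheye: a pixel r from the principal point sees the ray r / f radians off the axis. A picture is of the moment at which its call begins: read the wrist's pose just before it. camera_params takes no time and is no camera call.
- ctrl.hand_in(): hands the job in, once; it reports no verdict.
Trained networks look in the newest picture that a camera, given by its name, has taken for a name from the list of things; names that differ only in an ending like _2 or _b are one class to them, and where a whole thing is asked for, a point or a joint stands for the part that bears it (a point fixed in the world has none). Each returns a list of dicts, best first, with "score" (0 to 1); they miss things now and then, are a little off and sometimes report something else, mostly with a low value. They report only what shows in the picture. A call takes as long as a camera call.
- ctrl.spot_in(camera, label): "bbox" ([centre column, centre row, width, height] in pixels, round what is visible of it).
- ctrl.place_of(camera, label): "centre" ([column, row] in pixels: a listed point, or the origin of a listed thing).
The state is a dict: "time_s": time; "qpos": joint angles; "joint_vel": joint speeds; "tau": joint torques, N m; "ee_pos": TCP position; "eef_rot": TCP orientation; "force": force on the tool from outside, world axes, zero at the start; "moment": the same for the moment, N m; "grip_width": finger opening in m.
Only numpy, scipy, OpenCV 4.12 (cv2) and the standard library are available. Lean on these libraries where they do the work, as an engineer would, in place of code of your own. Each camera call takes 0.05 s, during which the arm holds its last target. There are 200 camera calls.

## Working session

There is one attempt and no reset: what is moved stays moved. The work goes in short steps, Python scripts to look and compute and a shell command to move; the robot and the scene stay as the last step left them, time stands still between calls to the robot, and variables do not carry over. Pictures are saved under pics/ and viewed, about 8 in all and at most 12, crops included, and the job is handed in when it is done.

```bash
mkdir -p pics; ls; cat > h.py <<'E'
import numpy as np, cv2
from station import ctrl
from scipy.spatial.transform import Rotation as R
def fpx(p,h=420): return h/2/np.tan(np.radians(p["vertical_fov"])/2)
def cam2world(name,o=None):
    p=ctrl.camera_params(name)
    if name!="wrist": return p,np.linalg.inv(np.array(p["camera_from_world"]))
    T=np.eye(4); T[:3,:3]=R.from_euler('xyz',o["eef_rot"]).as_matrix(); T[:3,3]=o["ee_pos"]
    return p,T@np.array(p["mount"])
def ray(name,uv,o=None):
    p,T=cam2world(name,o); f=fpx(p); d=np.array([uv[0]-p["cx"],uv[1]-p["cy"]])/f
    if name=="wrist":
        r=np.linalg.norm(d)+1e-9; v=np.r_[d/r*np.sin(r),np.cos(r)]
    else: v=np.r_[d,1]
    return T[:3,3],T[:3,:3]@v
def atz(name,uv,z,o=None):
    c,v=ray(name,uv,o); return c+v*(z-c[2])/v[2]
def shot(name,fn):
    o=ctrl.get_obs(); im,d=ctrl.camera(name); cv2.imwrite("pics/"+fn,im[:,:,::-1]); np.save("pics/"+fn+".npy",d); return o,im,d
def pt(name,uv,d,o=None):
    c,v=ray(name,uv,o); p,T=cam2world(name,o); u,w=int(round(uv[0])),int(round(uv[1]))
    return c+v/(v@T[:3,2])*d[w,u]
E
python3 - <<'E'
from h import *
o=ctrl.get_obs(); print(o)
for c in ["scene","side","wrist"]:
    o,im,d=shot(c,c+"0.png")
    for n in ["cap_grip","cap","neck_mouth","chiller","drip_dish","coolant_bottle","beaker","roll"]:
        r=ctrl.place_of(c,n)[:1]
        for q in r: 
            uv=q["centre"]
            try: print(c,n,np.round(uv),round(q["score"],2),"depthpt",np.round(pt(c,uv,d,o),3),"z0",np.round(atz(c,uv,0,o),3))
            except Exception as e: print(c,n,uv,e)
a=[cv2.imread(f"pics/{c}0.png") for c in ["scene","side","wrist"]]
cv2.imwrite("pics/a.png",cv2.resize(np.hstack(a[:2]),(800,300)))
cv2.imwrite("pics/all.png",cv2.resize(np.vstack([np.hstack(a[:2]),np.hstack([a[2],a[2]*0])]),(800,600)))
E
```

```text
pics
{'time_s': 0.0, 'qpos': array([ 1.19538117e+00,  3.00496144e-01,  1.52160378e+00, -1.53584432e-05,
        1.32073375e+00, -6.65748748e-02]), 'joint_vel': array([-5.58868709e-04, -9.68994906e-04,  4.52364027e-04,  6.37295443e-05,
       -4.36126998e-04, -3.26814859e-04]), 'tau': array([ 1.49821758e-04, -5.31810915e+01, -3.52748072e+01,  7.08539109e-02,
        2.44087115e-02, -1.11290767e-04]), 'ee_pos': array([0.16706436, 0.52371636, 0.20486301]), 'eef_rot': array([-3.14152494e+00,  1.23925948e-03,  1.26195989e+00]), 'force': array([-0.7110745 , -0.78611637,  0.50252651]), 'moment': array([-0.02135695,  0.02919539,  0.00282646]), 'grip_width': 0.09423899604266366}
scene cap [239. 188.] 0.79 depthpt [0.494 0.164 0.172] z0 [0.717 0.477 0.   ]
scene neck_mouth [242. 182.] 0.9 depthpt [0.515 0.176 0.179] z0 [0.758 0.511 0.   ]
scene chiller [248. 235.] 0.57 depthpt [0.463 0.09  0.077] z0 [0.543 0.198 0.   ]
scene drip_dish [363. 304.] 0.77 depthpt [ 0.544 -0.224  0.006] z0 [ 0.55 -0.22  0.  ]
scene coolant_bottle [361. 240.] 0.61 depthpt [ 0.729 -0.058  0.026] z0 [ 0.764 -0.031  0.   ]
scene roll [181. 226.] 0.7 depthpt [0.411 0.334 0.02 ] z0 [0.429 0.368 0.   ]
side cap_grip [287. 170.] 0.91 depthpt [0.515 0.18  0.189] z0 [0.387 0.445 0.   ]
side cap [287. 174.] 0.67 depthpt [0.518 0.176 0.18 ] z0 [0.399 0.424 0.   ]
side neck_mouth [285. 173.] 0.79 depthpt [0.51  0.179 0.178] z0 [0.389 0.426 0.   ]
side chiller [296. 230.] 0.76 depthpt [0.582 0.107 0.065] z0 [ 0.551  0.178 -0.   ]
side drip_dish [220. 330.] 0.58 depthpt [ 0.555 -0.222  0.006] z0 [ 0.552 -0.218  0.   ]
side coolant_bottle [334. 307.] 0.57 depthpt [ 0.763 -0.066  0.037] z0 [ 0.753 -0.035  0.   ]
side beaker [350. 197.] 0.81 depthpt [0.638 0.371 0.022] z0 [0.63 0.4  0.  ]
wrist roll [244. 368.] 0.86 depthpt [0.427 0.374 0.   ] z0 [0.427 0.374 0.   ]
```

View pics/all.png

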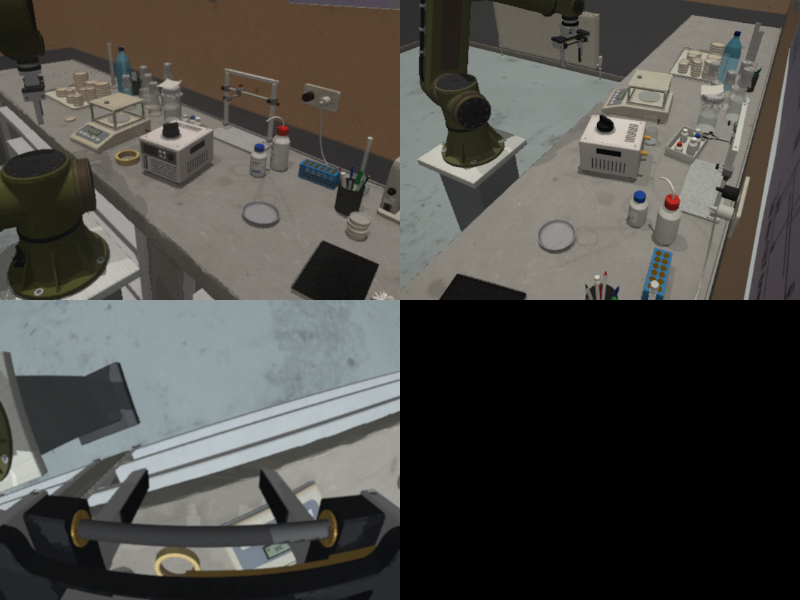

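```bash
python3 -m inch '[0,0,-5,0,0,0,1, 0,0,-5,0,0,0,1, 0,0,-5,0,0,0,1, -2.2,4.3,0,0,0,0,1, -2.2,4.3,0,0,0,0,1, -2.2,4.3,0,0,0,0,1, -2.2,4.3,0,0,0,0,1, -2.2,4.3,0,0,0,0,1, -2.2,4.3,0,0,0,0,1, -2.2,4.3,0,0,0,0,1, -2.2,4.3,0,0,0,0,1, -2.2,4.3,0,0,0,0,1, -2.2,4.3,0,0,0,0,1, 0,0,0,0,0,0,1, 0,0,0,0,0,0,1]'
python3 - <<'E'
from h import *
d={c:np.load(f"pics/{c}0.png.npy") for c in ["scene","side"]}
print("grip",atz("side",(287,170),.1887), "scene neck->cap",atz("scene",(242,182),.17),atz("side",(285,173),.17))
o,im,dw=shot("wrist","w1.png")
print(o["ee_pos"],o["eef_rot"],o["qpos"]); print(np.round(np.array(ctrl.camera_params("wrist")["mount"]),3))
for n in ["cap_grip","cap"]:
    for q in ctrl.place_of("wrist",n)[:2]: print(n,q,atz("wrist",q["centre"],.1887 if n=="cap_grip" else .1587,o))
a=cv2.imread("pics/scene0.png")[150:230,180:310]; b=cv2.imread("pics/side0.png")[140:220,220:350]
z=lambda x,s:cv2.resize(x,s,interpolation=cv2.INTER_CUBIC)
cv2.imwrite("pics/b.png",np.vstack([np.hstack([z(a,(400,246)),z(b,(400,246))]),z(cv2.imread("pics/w1.png"),(800,600))[:350]]) )
cv2.imwrite("pics/b.png",np.vstack([np.hstack([z(a,(300,185)),z(b,(300,185))]),z(cv2.imread("pics/w1.png"),(600,450))])[:600])
E
```

```text
time_s: 3.22
ee_pos: [0.5097, 0.184, 0.3554]
eef_rot: [-3.141, -0.0, 1.262]
force: [0.5, -0.6, -0.4]
grip_width: 0.0943
grip [0.51584831 0.1795319  0.1887    ] scene neck->cap [0.52650139 0.19213402 0.17      ] [0.50512469 0.19007839 0.17      ]
[0.50967996 0.18397153 0.35541722] [-3.14135716e+00 -6.56621812e-05  1.26180123e+00] [ 2.78712250e-01  2.17171057e-01  1.28336552e+00  1.85677681e-04
  1.64121565e+00 -9.83075936e-01]
[[ 1.    -0.     0.     0.001]
 [ 0.     0.965  0.261 -0.075]
 [-0.    -0.261  0.965 -0.179]
 [ 0.     0.     0.     1.   ]]
cap_grip {'centre': [287.3, 191.8], 'score': 0.83} [0.51338909 0.18646544 0.1887    ]
cap {'centre': [285.9, 185.4], 'score': 0.75} [0.51198667 0.18537329 0.1587    ]
```

View pics/b.png

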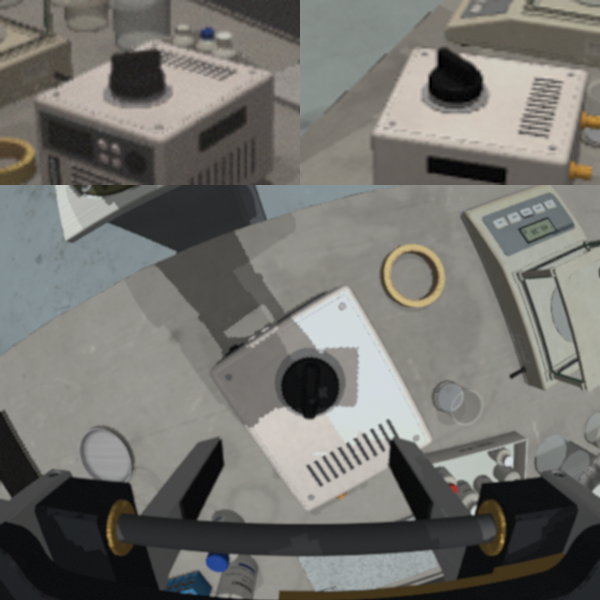

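```bash
cat >> h.py <<'E'
def bar(d,o,c0,zlo=.193,zhi=.206,r=.04):
    P=np.array([pt("wrist",(u,v),d,o) for v in range(0,420) for u in range(100,460) if d[v,u]>0])
    m=(np.hypot(P[:,0]-c0[0],P[:,1]-c0[1])<r)&(P[:,2]>zlo)&(P[:,2]<zhi); Q=P[m].astype(np.float32)
    if len(Q)<5: print("few",len(Q)); return
    r=cv2.minAreaRect(Q[:,:2]*1000); w,V=np.linalg.eigh(np.cov(Q[:,:2].T)); a=np.arctan2(V[1,1],V[0,1])
    t=np.array([np.cos(a),np.sin(a)]); n=np.array([-t[1],t[0]]); q=Q[:,:2]@np.c_[t,n]; mid=(np.percentile(q,2,0)+np.percentile(q,98,0))/2
    print("n",len(Q),"rect",np.round(r[0],1),np.round(r[1],1),"angle",a,"mid",mid@np.c_[t,n].T,"mean",Q.mean(0),"size",np.ptp(q,axis=0))
    yaw=o["eef_rot"][2]; print("tool-y angle",yaw-np.pi/2)
    return P
E
python3 - <<'E'
from h import *
d=np.load("pics/w1.png.npy"); o=ctrl.get_obs()
for z in [(.193,.206),(.196,.208)]: P=bar(d,o,(.513,.186),*z)
Q=P[(np.hypot(P[:,0]-.513,P[:,1]-.186)<.05)]
print(np.histogram(Q[:,2],bins=np.arange(.14,.215,.004)))
im=cv2.imread("pics/w1.png"); cv2.imwrite("pics/c.png",cv2.resize(im[130:250,220:360],(700,600),interpolation=cv2.INTER_CUBIC))
E
```

```text
Traceback (most recent call last):
  File "h.py", line 24, in bar
    P=np.array([pt("wrist",(u,v),d,o) for v in range(0,420) for u in range(100,460) if d[v,u]>0])
                ~~^^^^^^^^^^^^^^^^^^^
  File "h.py", line 21, in pt
    c,v=ray(name,uv,o); p,T=cam2world(name,o); u,w=int(round(uv[0])),int(round(uv[1]))
                            ~~~~~~~~~^^^^^^^^
  File "h.py", line 6, in cam2world
    p=ctrl.camera_params(name)
ValueError: time passes only in moves, steps and waits
```

```bash
python3 - <<'E'
s=open('h.py').read()
s=s.replace('''    P=np.array([pt("wrist",(u,v),d,o) for v in range(0,420) for u in range(100,460) if d[v,u]>0])
''','''    p,T=cam2world("wrist",o); v,u=np.nonzero(d>0); e=np.c_[u-p["cx"],v-p["cy"]]/fpx(p); rr=np.linalg.norm(e,axis=1)+1e-9
    k=rr<1.2; e,rr,dd=e[k],rr[k],d[v,u][k]
    P=np.c_[e*(np.tan(rr)/rr*dd)[:,None],dd]@T[:3,:3].T+T[:3,3]
''')
open('h.py','w').write(s)
E
python3 - <<'E'
from h import *
d=np.load("pics/w1.png.npy"); o=ctrl.get_obs()
for z in [(.193,.206),(.196,.208)]: P=bar(d,o,(.513,.186),*z)
Q=P[(np.hypot(P[:,0]-.513,P[:,1]-.186)<.05)]
print(np.histogram(Q[:,2],bins=np.arange(.14,.215,.004)))
im=cv2.imread("pics/w1.png"); cv2.imwrite("pics/c.png",cv2.resize(im[130:250,220:360],(700,600),interpolation=cv2.INTER_CUBIC))
E
```

```text
n 648 rect [513.8 189.3] [14.  55.2] angle 2.775437866050217 mid [0.51312101 0.18951065] mean [0.5124907  0.18973705 0.19979124] size [0.05518802 0.01407346]
tool-y angle -0.3074475272268089
n 641 rect [513.8 189.3] [14.  55.2] angle 2.775778749389206 mid [0.5131431  0.18947832] mean [0.5126462  0.1896514  0.19984674] size [0.05518774 0.01395205]
tool-y angle -0.3074475272268089
(array([   0,    3, 2459,  410,    2,   23,   16,   42,  613,  939,   57,
          6,    7,   11,  312,  329,    0,    0]), array([0.14 , 0.144, 0.148, 0.152, 0.156, 0.16 , 0.164, 0.168, 0.172,
       0.176, 0.18 , 0.184, 0.188, 0.192, 0.196, 0.2  , 0.204, 0.208,
       0.212]))
```

View pics/c.png

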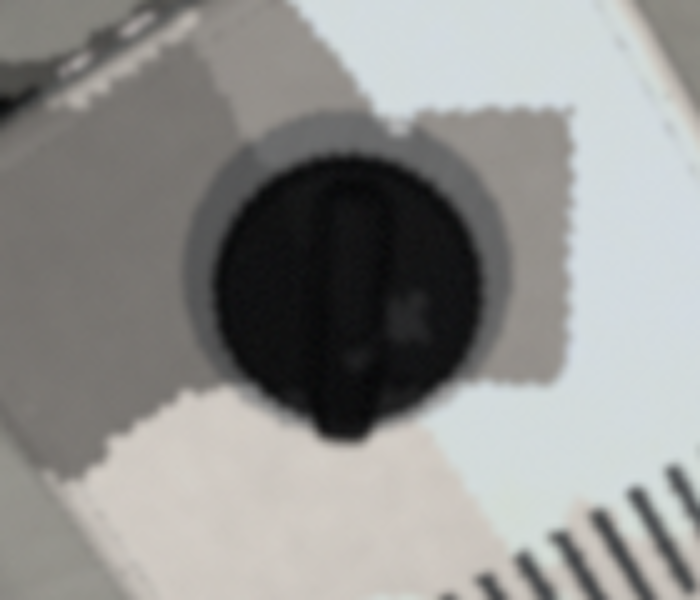

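```bash
python3 -m inch '[0,0,0,0,0,0.18,1, 0,0,0,0,0,0.18,1, 0,0,0,0,0,0.18,1, 0,0,0,0,0,0.18,1, 0,0,0,0,0,0.18,1, 0,0,0,0,0,0.18,1, 0,0,0,0,0,0.18,1, 0,0,0,0,0,0.18,1, 0,0,0,0,0,0.18,1, 0,0,0,0,0,0.18,1, 0,0,0,0,0,0.18,1, 0,0,0,0,0,0.18,1, 0,0,0,0,0,0.18,1, 0,0,0,0,0,0.18,1, 0,0,0,0,0,0.18,1, 0,0,0,0,0,0.18,1, 0,0,0,0,0,0.18,1, -0.6,-0.2,0,0,0,0.139,1, 0,0,-0,0,0,0,1, 0,0,0,0,0,0,1]'
python3 - <<'E'
from h import *
o,im,d=shot("wrist","w2.png"); print(o["ee_pos"],o["eef_rot"],o["qpos"][[0,5]])
bar(d,o,(.513,.186))
for n in ["cap_grip","drip_dish"]:
    for q in ctrl.place_of("wrist",n)[:1]: print(n,q,atz("wrist",q["centre"],.1887 if n=="cap_grip" else 0,o))
E
```

```text
time_s: 5.88
ee_pos: [0.5129, 0.1894, 0.3556]
eef_rot: [-3.141, 0.0, -1.933]
force: [-0.3, -0.6, -0.1]
grip_width: 0.0939
[0.51294304 0.18935593 0.35556488] [-3.14147051e+00  6.93937139e-05 -1.93318005e+00] [0.28665876 2.21983746]
n 648 rect [514.6 188.6] [13.  54.3] angle 2.780625657517808 mid [0.51489864 0.1883959 ] mean [0.51523817 0.18823254 0.1995592 ] size [0.05426353 0.01295742]
tool-y angle -3.503976379761325
cap_grip {'centre': [284.6, 189.8], 'score': 0.96} [0.5152465  0.19099317 0.1887    ]
drip_dish {'centre': [484.2, 74.9], 'score': 0.68} [ 0.55405683 -0.21631044  0.        ]
```

```bash
python3 -m inch '[0,-0.1,4,0,0,0,1, 0,0,4,0,0,0,1, 0,0,4,0,0,0,0.5, 0,0,3,0,0,0,0.5, 0,0,1.5,0,0,0,0.5, 0,0,0.5,0,0,0,0.5, 0,0,0.5,0,0,0,0.5, 0,0,0,0,0,0,0.5, 0,0,0,0,0,0,0.5]' 25
python3 -c "
from h import *
o=ctrl.get_obs();print(o['ee_pos'],o['eef_rot'],o['force'],o['moment'])"
```

```text
time_s: 7.15
ee_pos: [0.5144, 0.1888, 0.181]
eef_rot: [-3.141, 0.001, -1.937]
force: [0.2, 0.2, 0.4]
grip_width: 0.0471
[0.51441698 0.18879548 0.18104525] [-3.14082295e+00  5.18004974e-04 -1.93688786e+00] [0.15943519 0.19234508 0.43833868] [0.04928352 0.09370774 0.06506064]
```

```bash
python3 -m inch '[0,0,0,0,0,0,0, 0,0,0,0,0,0,0, 0,0,0,0,0,0,0, 0,0,0,0,0,0,0, 0,0,0,0,0,0,0]' 25
python3 -c "
from h import *
o=ctrl.get_obs();print(o['ee_pos'],o['eef_rot'],o['force'],o['moment'])"
```

```text
time_s: 7.78
ee_pos: [0.5141, 0.1883, 0.1805]
eef_rot: [3.142, -0.001, -1.937]
force: [-2.4, -5.4, 3.3]
grip_width: 0.0133
[0.51406208 0.18826502 0.18052124] [ 3.14154057e+00 -1.01659200e-03 -1.93710760e+00] [-2.4169097  -5.41475104  3.32544418] [-0.95140829  0.61883861  0.04248217]
```

```bash
cat > s.py <<'E'
from h import *
o=ctrl.get_obs(); Rm=R.from_euler('xyz',o['eef_rot']).as_matrix()
print("pos",np.round(o['ee_pos']*1e3,2),"yaw %.3f"%o['eef_rot'][2],"Ftool",np.round(Rm.T@o['force'],1),"Mtool",np.round(Rm.T@o['moment'],3),"w %.1f"%(o['grip_width']*1e3),"t %.2f"%o['time_s'])
E
python3 -m inch '[0.06,0,0,0,0,0,0, 0,0,0,0,0,0,0]' ; python3 s.py; python3 -m inch '[0,0,-0.01,0,0,-0.05,0, 0,0,-0.01,0,0,-0.05,0, 0,0,0,0,0,0,0]' >/dev/null; python3 s.py
```

```text
time_s: 8.02
ee_pos: [0.514, 0.1882, 0.1805]
eef_rot: [-3.141, 0.0, -1.937]
force: [-0.5, -2.2, 2.8]
grip_width: 0.014
pos [514.04 188.18 180.54] yaw -1.937 Ftool [ 2.2 -0.4 -2.8] Mtool [-0.158  0.455 -0.003] w 14.0 t 8.03
pos [514.05 188.33 180.58] yaw -1.837 Ftool [-0.4 -0.8  1.3] Mtool [-0.027 -0.023  0.104] w 13.6 t 8.40
```

```bash
python3 -m inch '[0,0,-0.01,0,0,-0.06,0, 0,0,-0.01,0,0,-0.06,0, 0,0,-0.01,0,0,-0.06,0, 0,0,0,0,0,0,0]' >/dev/null; python3 s.py; python3 -m inch '[0,0,-0.01,0,0,-0.06,0, 0,0,-0.01,0,0,-0.06,0, 0,0,-0.01,0,0,-0.05,0, 0,0,0,0,0,0,0]' >/dev/null; python3 s.py
```

```text
pos [513.93 188.45 180.67] yaw -1.658 Ftool [-1.7 -1.5  3.3] Mtool [ 0.088 -0.429  0.03 ] w 13.5 t 8.90
pos [513.83 188.4  181.  ] yaw -1.489 Ftool [-1.8 -1.5  2.6] Mtool [-0.027 -0.487  0.004] w 13.9 t 9.40
```

```bash
for i in 1 2 3 4; do python3 -m inch '[0,0,-0.005,0,0,-0.03,0, 0,0,0,0,0,0,0]' >/dev/null; python3 s.py; done
```

```text
pos [513.86 188.33 181.22] yaw -1.457 Ftool [-2.4  0.9  3.2] Mtool [-0.072 -0.634  0.051] w 13.8 t 9.65
pos [513.89 188.29 181.43] yaw -1.426 Ftool [-3.1  1.   1.9] Mtool [-0.298 -0.722 -0.109] w 14.3 t 9.90
pos [513.99 188.22 181.58] yaw -1.396 Ftool [-3.5  1.6 -0.1] Mtool [-0.353 -0.775  0.01 ] w 13.9 t 10.15
pos [514.06 188.14 181.71] yaw -1.366 Ftool [-2.8  1.2 -2.2] Mtool [-0.49  -0.648  0.026] w 13.9 t 10.40
```

```bash
python3 -m inch '[-0.03,0.01,-0.03,0,0,-0.03,0, 0,0,0,0,0,0,0]' >/dev/null; python3 s.py; for i in 1 2; do python3 -m inch '[0,0,-0.01,0,0,-0.03,0, 0,0,0,0,0,0,0]' >/dev/null; python3 s.py; done
```

```text
pos [514.02 188.26 181.91] yaw -1.336 Ftool [ 0.6 -0.8 -2.2] Mtool [-0.199 -0.059  0.022] w 14.0 t 10.65
pos [514.02 188.31 182.09] yaw -1.306 Ftool [-0.1  0.2 -4.3] Mtool [-0.152  0.081 -0.049] w 14.0 t 10.90
pos [514.01 188.41 182.25] yaw -1.275 Ftool [ 1.1 -0.5 -5.5] Mtool [-0.184  0.095 -0.015] w 13.9 t 11.15
```

```bash
python3 -m inch '[0,0,-0.03,0,0,-0.02,0, 0,0,0,0,0,0,0]' >/dev/null; python3 s.py; for i in 1 2 3; do python3 -m inch '[0,0,-0.01,0,0,-0.02,0, 0,0,0,0,0,0,0]' >/dev/null; python3 s.py; done
```

```text
pos [513.95 188.42 182.31] yaw -1.256 Ftool [ 0.1 -1.3 -4.6] Mtool [0.062 0.154 0.016] w 13.7 t 11.40
pos [513.89 188.44 182.33] yaw -1.236 Ftool [ 0.7 -1.6 -2.1] Mtool [0.198 0.071 0.089] w 13.9 t 11.65
pos [513.82 188.48 182.36] yaw -1.217 Ftool [ 0.4 -3.2 -1.8] Mtool [0.219 0.066 0.077] w 13.6 t 11.90
pos [513.8  188.44 182.41] yaw -1.197 Ftool [ 0.5 -2.6  0.8] Mtool [0.369 0.048 0.241] w 14.0 t 12.15
```

```bash
python3 -m inch '[0,0,0,0,0,-0.01,0, 0,0,0,0,0,0,0]' >/dev/null; python3 s.py;  python3 -m inch '[0,0,0,0,0,0,0]' >/dev/null; python3 s.py
```

```text
pos [513.77 188.42 182.41] yaw -1.187 Ftool [ 1.1 -3.   0.9] Mtool [0.386 0.072 0.367] w 13.8 t 12.40
pos [513.75 188.45 182.43] yaw -1.187 Ftool [ 0.6 -2.5  1.5] Mtool [0.334 0.053 0.297] w 13.6 t 12.53
```

```bash
python3 -m inch '[0,0,0,0,0,0.02,0, 0,0,0,0,0,0,0.4, 0,0,0,0,0,0,0.4, 0,0,0,0,0,0,0.4, 0,0,0,0,0,0,0.4, 0,0,0,0,0,0,0.4, 0,0,0,0,0,0,0.4, 0,0,0,0,0,0,0.4, 0,0,0,0,0,0,0.4, 0,0,0,0,0,0,0.4,0,0,0,0,0,0,0.4, 0,0,0,0,0,0,0.4, 0,0,0,0,0,0,0.4,0,0,0,0,0,0,0.4, 0,0,0,0,0,0,0.4, 0,0,0,0,0,0,0.4]'; python3 s.py; python3 -m inch '[0,0,0,0,0,0,0.4,0,0,0,0,0,0,0.4,0,0,0,0,0,0,0.4,0,0,0,0,0,0,0.4, 0,0,0,0,0,0,0.4, 0,0,0,0,0,0,0.4,0,0,0,0,0,0,0.4, 0,0,0,0,0,0,0.4, 0,0,0,0,0,0,0.4,0,0,0,0,0,0,0.4]' >/dev/null
python3 - <<'E'
import s
from h import *
o,im,d=shot("wrist","w3.png"); bar(d,o,(.514,.189))
cv2.imwrite("pics/w3c.png",cv2.resize(im[100:330,130:430,::-1],(750,575),interpolation=cv2.INTER_CUBIC))
E
```

```text
time_s: 14.52
ee_pos: [0.5138, 0.1885, 0.1826]
eef_rot: [-3.142, -0.0, -1.207]
force: [-0.3, -0.3, 0.0]
grip_width: 0.0375
pos [513.82 188.46 182.56] yaw -1.207 Ftool [ 0.2  0.4 -0. ] Mtool [-0.145 -0.071  0.008] w 37.5 t 14.53
pos [513.8  188.44 182.55] yaw -1.207 Ftool [-0.3  0.3  0.7] Mtool [-0.145 -0.039 -0.034] w 37.5 t 15.78
n 2929 rect [519.6 186.6] [50.7 50.4] angle -2.760880592680478 mid [0.51590756 0.18933571] mean [0.51828116 0.19043462 0.20098124] size [0.05536097 0.06150034]
tool-y angle -2.777807801498242
```

View pics/w3c.png

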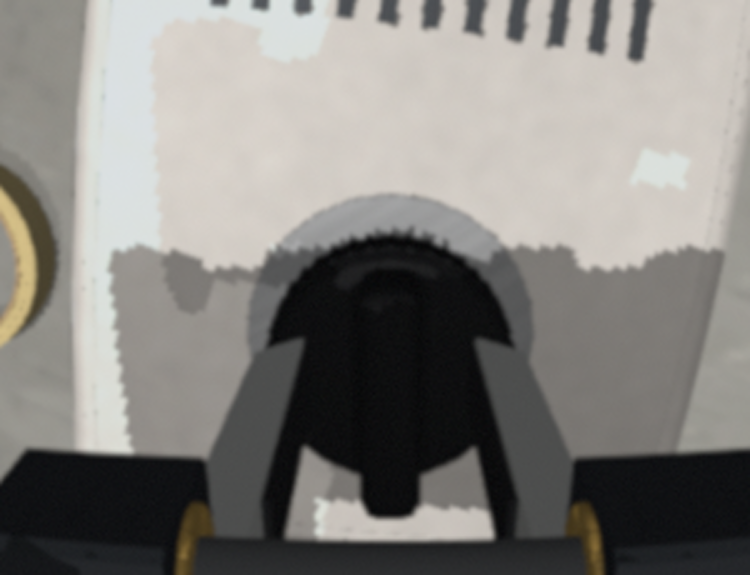

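```bash
python3 -m inch '[0,0,0.2,0,0,0,0.4, 0,0,0,0,0,0,0, 0,0,0,0,0,0,0, 0,0,0,0,0,0,0, 0,0,0,0,0,0,0]' 45 >/dev/null; python3 s.py; for i in 1; do python3 -m inch '[0,0,0.1,0,0,0,0, 0,0,0,0,0,0,0]' >/dev/null; python3 s.py; done
```

```text
pos [513.84 188.37 180.59] yaw -1.207 Ftool [ 1.2 -0.6 -0.8] Mtool [-0.136  0.17  -0.013] w 13.5 t 16.45
pos [513.94 188.41 180.41] yaw -1.207 Ftool [ 0.5  3.3 -8.2] Mtool [-0.805  0.162  0.026] w 13.9 t 16.70
```

```bash
python3 -m inch '[0,0,0.1,0,0,0,0, 0,0,0.1,0,0,0,0, 0,0,0,0,0,0,0]' >/dev/null; python3 s.py; python3 -m inch '[0,0,0.1,0,0,0,0, 0,0,0,0,0,0,0]' >/dev/null; python3 s.py
```

```text
pos [513.99 188.42 178.71] yaw -1.207 Ftool [  1.6   4.  -10.6] Mtool [-1.068  0.154 -0.002] w 13.5 t 17.07
pos [513.99 188.44 177.8 ] yaw -1.207 Ftool [  0.3   5.5 -11.9] Mtool [-1.179  0.115 -0.039] w 13.4 t 17.32
```

```bash
python3 -m inch '[0,0.04,0.05,0,0,0,0, 0,0,0,0,0,0,0]' >/dev/null; python3 s.py; python3 -m inch '[0,0,0.01,0,0,-0.03,0, 0,0,0,0,0,0,0]' >/dev/null; python3 s.py; python3 -m inch '[0,0,0,0,0,-0.03,0, 0,0,0,0,0,0,0]' >/dev/null; python3 s.py
```

```text
pos [513.96 188.38 177.57] yaw -1.207 Ftool [  0.    3.4 -12.1] Mtool [-0.824  0.148  0.027] w 13.6 t 17.57
pos [513.96 188.45 177.46] yaw -1.177 Ftool [ -0.1   1.6 -11.4] Mtool [-0.713  0.063  0.023] w 13.7 t 17.82
pos [514.03 188.5  177.45] yaw -1.147 Ftool [  0.1   1.5 -11.7] Mtool [-0.589 -0.069  0.079] w 13.8 t 18.07
```

```bash
for i in 1 2 3 4; do python3 -m inch '[0,0,0,0,0,-0.03,0, 0,0,0,0,0,0,0]' >/dev/null; python3 s.py; done
```

```text
pos [514.05 188.56 177.45] yaw -1.117 Ftool [  0.4   1.4 -11.7] Mtool [-0.535 -0.041 -0.006] w 13.3 t 18.32
pos [514.06 188.62 177.44] yaw -1.087 Ftool [ -0.9   0.8 -10.5] Mtool [-0.445 -0.105  0.006] w 13.7 t 18.57
pos [514.08 188.61 177.45] yaw -1.057 Ftool [ -0.9   1.6 -10.2] Mtool [-0.338 -0.164 -0.035] w 13.2 t 18.82
pos [514.1  188.63 177.43] yaw -1.027 Ftool [ -0.6   0.6 -10.7] Mtool [-0.3   -0.119  0.145] w 13.8 t 19.07
```

```bash
python3 -m inch '[0,0,-0.05,0,0,-0.04,0, 0,0,-0.05,0,0,-0.04,0, 0,0,0,0,0,0,0]' >/dev/null; python3 s.py; python3 -m inch '[0,0,-0.05,0,0,-0.04,0, 0,0,-0.05,0,0,-0.04,0, 0,0,0,0,0,0,0]' >/dev/null; python3 s.py;  python3 -m inch '[0,0,-0.05,0,0,-0.04,0, 0,0,-0.05,0,0,-0.04,0, 0,0,0,0,0,0,0]' >/dev/null; python3 s.py
```

```text
pos [513.87 188.63 177.57] yaw -0.947 Ftool [-0.  -2.4 -5.3] Mtool [ 0.322 -0.114  0.057] w 13.5 t 19.45
pos [513.58 188.51 177.86] yaw -0.868 Ftool [ 0.2 -4.1  0.8] Mtool [ 0.671 -0.007  0.02 ] w 14.0 t 19.82
pos [513.31 188.37 178.64] yaw -0.788 Ftool [-0.6 -2.7  2.4] Mtool [ 0.537 -0.097  0.009] w 13.9 t 20.20
```

```bash
python3 -m inch '[0,-0.03,0,0,0,-0.03,0, 0,0,0,0,0,0,0]' >/dev/null; python3 s.py; for i in 1 2 3; do python3 -m inch '[0,0,0,0,0,-0.02,0, 0,0,0,0,0,0,0]' >/dev/null; python3 s.py; done
```

```text
pos [513.53 188.48 179.89] yaw -0.757 Ftool [-2.7  2.8 -8.8] Mtool [-0.569 -0.593 -0.092] w 13.7 t 20.45
pos [513.62 188.53 180.  ] yaw -0.737 Ftool [-3.2  2.1 -9. ] Mtool [-0.575 -0.594 -0.014] w 13.5 t 20.70
pos [513.66 188.52 180.08] yaw -0.717 Ftool [-3.3  2.8 -9.7] Mtool [-0.474 -0.545  0.031] w 13.6 t 20.95
pos [513.73 188.52 180.07] yaw -0.697 Ftool [-2.7  2.6 -9.4] Mtool [-0.474 -0.51   0.007] w 13.6 t 21.20
```

```bash
python3 -m inch '[-0.02,0.02,-0.1,0,0,0,0, 0,0,0,0,0,0,0]' >/dev/null; python3 s.py; python3 -m inch '[0,0,-0.1,0,0,0,0, 0,0,-0.1,0,0,0,0, 0,0,0,0,0,0,0]' >/dev/null; python3 s.py;
```

```text
pos [513.65 188.51 181.15] yaw -0.698 Ftool [-0.4  0.3 -8.1] Mtool [-0.161 -0.214  0.011] w 13.4 t 21.45
pos [513.63 188.5  182.9 ] yaw -0.698 Ftool [-0.5 -0.9 -6.1] Mtool [ 0.007 -0.101  0.019] w 13.8 t 21.82
```

```bash
python3 -m inch '[0,0,-0.5,0,0,0,0, 0,0,-2,0,0,0,0, 0,0,-4,0,0,0,0, 0,0,-4,0,0,0,0, 1.5,1.5,-1,0,0,0,0, 2.9,2.9,0,0,0,0,0, 2.9,2.9,0,0,0,0,0, 2.9,2.9,0,0,0,0,0, 2.9,2.9,0,0,0,0,0, 2.9,2.9,0,0,0,0,0, 2.9,2.9,0,0,0,0,0, 1.5,1.5,0,0,0,0,0, 0,0,0,0,0,0,0, 0,0,0,0,0,0,0]' >/dev/null; python3 s.py
python3 - <<'E'
from h import *
o,im,d=shot("wrist","w4.png"); print(o["qpos"])
for n in ["drip_dish","cap"]:
    for q in ctrl.place_of("wrist",n)[:2]: print(n,q,atz("wrist",q["centre"],.0 if n!="cap" else o["ee_pos"][2]-.022,o))
p,T=cam2world("wrist",o); v,u=np.nonzero(d>0); e=np.c_[u-p["cx"],v-p["cy"]]/fpx(p); rr=np.linalg.norm(e,axis=1)+1e-9
k=rr<1.2; e,rr,dd=e[k],rr[k],d[v,u][k]; P=np.c_[e*(np.tan(rr)/rr*dd)[:,None],dd]@T[:3,:3].T+T[:3,3]
Q=P[(np.hypot(P[:,0]-.552,P[:,1]+.218)<.075)&(P[:,2]>.011)&(P[:,2]<.03)].astype(np.float32)
print(len(Q),cv2.minEnclosingCircle(Q[:,:2]*1000) if len(Q)>5 else 0)
cv2.imwrite("pics/w4c.png",cv2.cvtColor(im,cv2.COLOR_RGB2BGR))
E
```

```text
pos [538.8  -97.95 296.93] yaw -0.696 Ftool [-0.3 -0.2  1.2] Mtool [-0.118 -0.032 -0.034] w 14.2 t 23.57
[-2.46793352e-01  2.42614120e-01  1.38312609e+00  1.44075405e-04
  1.51617410e+00  4.49643537e-01]
cap {'centre': [285.8, 236.6], 'score': 0.89} [ 0.5409435  -0.09664424  0.27492829]
cap {'centre': [343.6, 222.3], 'score': 0.25} [ 0.57626692 -0.11344253  0.27492829]
578 ((555.1498413085938, -219.4746856689453), 60.16185760498047)
```

View pics/w4c.png

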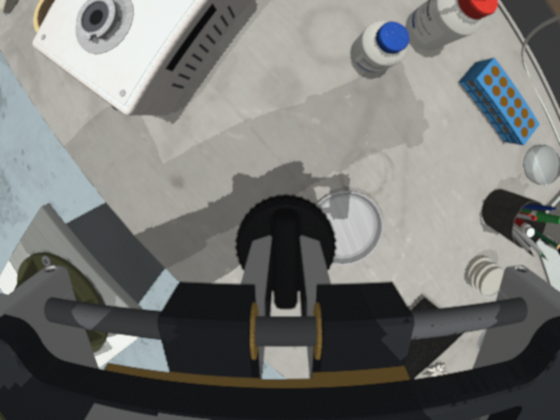

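```bash
python3 -m inch '[3,2.8,0,0,0,0,0, 3,2.8,0,0,0,0,0, 2,1.8,0,0,0,0,0, 1.05,0.87,3,0,0,0,0, 0,0,4,0,0,0,0, 0,0,4,0,0,0,0, 0,0,4,0,0,0,0, 0,0,4,0,0,0,0, 0,0,3,0,0,0,0, 0,0,2,0,0,0,0, 0,0,0.8,0,0,0,0, 0,0,0.4,0,0,0,0, 0,0,0,0,0,0,0, 0,0,0,0,0,0,0]' >/dev/null; python3 s.py
python3 - <<'E'
from h import *
a=[]
for c in ["side","wrist"]:
    o,im,d=shot(c,c+"5.png"); a.append(im[:,:,::-1])
s=a[0][270:390,150:300]
cv2.imwrite("pics/e.png",np.hstack([cv2.resize(s,(400,320),interpolation=cv2.INTER_CUBIC),cv2.resize(a[1],(400,320))]))
E
```

```text
pos [ 555.47 -220.5    45.69] yaw -0.697 Ftool [-0.2  0.9  0.3] Mtool [-0.106 -0.112 -0.027] w 13.9 t 25.48
```

View pics/e.png

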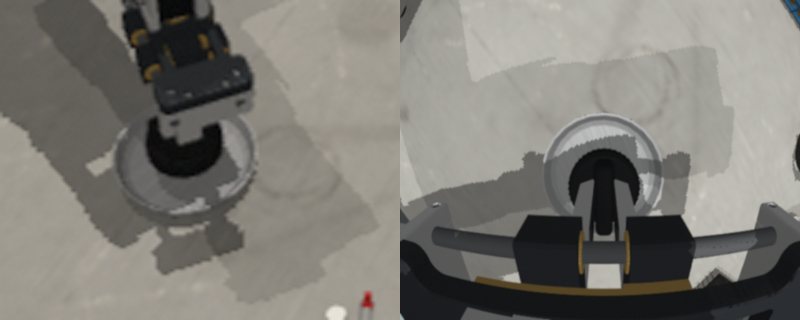

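```bash
python3 -m inch '[0,-0.1,0.5,0,0,0,0, 0,0,0.5,0,0,0,0, 0,0,0.3,0,0,0,0, 0,0,0.2,0,0,0,0, 0,0,0.2,0,0,0,0, 0,0,0,0,0,0,0]' >/dev/null; python3 s.py; for i in 1 2 3 4; do python3 -m inch '[0,0,0.1,0,0,0,0, 0,0,0,0,0,0,0]' >/dev/null; python3 s.py; done
```

```text
pos [ 555.75 -219.63   27.85] yaw -0.697 Ftool [-0.   0.7  0.7] Mtool [-0.175 -0.069  0.002] w 13.7 t 26.32
pos [ 555.77 -219.61   26.95] yaw -0.697 Ftool [-0.4 -0.3  1. ] Mtool [-0.171 -0.033  0.016] w 13.4 t 26.57
pos [ 555.76 -219.61   25.9 ] yaw -0.697 Ftool [ 1.  -0.4  0.3] Mtool [-0.1   -0.051  0.069] w 13.7 t 26.82
pos [ 555.74 -219.62   24.86] yaw -0.697 Ftool [-0.9 -0.   1.3] Mtool [-0.083 -0.019  0.005] w 14.1 t 27.07
pos [ 555.83 -219.65   23.97] yaw -0.697 Ftool [ 0.3  0.9 -0.3] Mtool [-0.051  0.01  -0.042] w 13.5 t 27.32
```

```bash
for i in 1 2 3; do python3 -m inch '[0,0,0.05,0,0,0,0, 0,0,0,0,0,0,0]' >/dev/null; python3 s.py; done
```

```text
pos [ 555.88 -219.66   23.95] yaw -0.697 Ftool [-2.5  1.2 -4.8] Mtool [-0.235 -0.521  0.04 ] w 13.8 t 27.57
pos [ 555.86 -219.64   23.92] yaw -0.697 Ftool [ -5.9   1.1 -10.8] Mtool [-0.365 -1.05   0.028] w 13.8 t 27.82
pos [ 555.89 -219.66   23.88] yaw -0.697 Ftool [ -7.4   1.9 -16.9] Mtool [-0.533 -1.61  -0.042] w 13.7 t 28.07
```

```bash
python3 -m inch '[0,0,-0.12,0,0,0,0, 0,0,0,0,0,0,0]' >/dev/null; python3 s.py; python3 -m inch '[0,0,0,0,0,0,0.1, 0,0,0,0,0,0,0.2, 0,0,0,0,0,0,0.4, 0,0,0,0,0,0,0.5, 0,0,0,0,0,0,0.5, 0,0,-0.5,0,0,0,0.5, 0,0,-2,0,0,0,0.5, 0,0,-4,0,0,0,0.5, 0,0,-4,0,0,0,0.5, 0,0,-4,0,0,0,0.5, 0,0,-4,0,0,0,0.5, 0,0,0,0,0,0,0.5]' >/dev/null; python3 s.py
python3 - <<'E'
from h import *
a=[]
for c in ["side","wrist"]:
    o,im,d=shot(c,c+"6.png"); a.append(im[:,:,::-1])
for n in ["cap","drip_dish"]:
  for q in ctrl.place_of("wrist",n)[:1]: print(n,q,atz("wrist",q["centre"],.004 if n=="cap" else 0,o))
bar(d,o,(.555,-.2195),.035,.055)
cv2.imwrite("pics/f.png",np.hstack([cv2.resize(a[0][100:400,150:450],(400,400)),cv2.resize(a[1][80:300,180:400],(400,400))]))
E
```

```text
pos [ 555.89 -219.66   23.93] yaw -0.697 Ftool [-2.5  0.7 -6.2] Mtool [-0.223 -0.484  0.001] w 13.6 t 28.32
pos [ 556.78 -220.04  213.42] yaw -0.697 Ftool [-0.5 -0.1  0.8] Mtool [-0.187 -0.042 -0.021] w 47.1 t 29.82
cap {'centre': [283.7, 181.2], 'score': 0.76} [ 0.55820277 -0.21586653  0.004     ]
n 627 rect [ 557.  -219.6] [54.9 13.3] angle 0.8732286854028473 mid [ 0.55737141 -0.2192003 ] mean [ 0.55766946 -0.21880639  0.04456148] size [0.05487859 0.01333176]
tool-y angle -2.267752365984504
```

View pics/f.png

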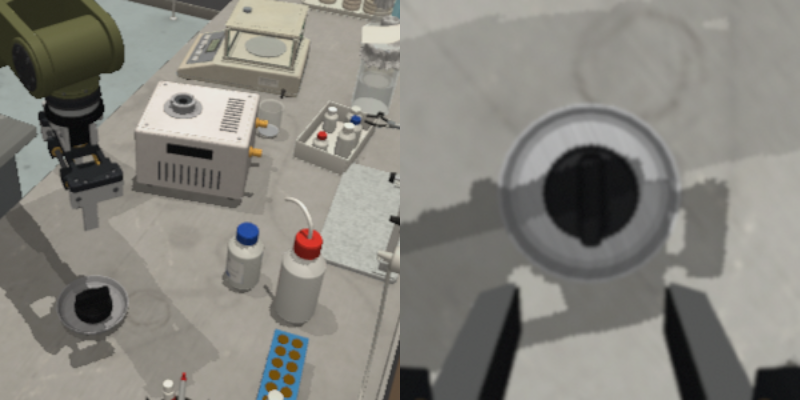

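```bash
python3 -c "
from station import ctrl
print(ctrl.hand_in())"
```

```text
the job is handed in; nothing more can be done
None
```

The cap is off the chiller and lying flat, right way up, in the middle of the drip dish. I handed the job in at about 30 s, with the gripper clear of everything.

- **Venting:** I turned the cap anticlockwise about 0.73 rad. It rose 1.8 mm and I felt the first stop at roughly 0.3 N m, with one reading of 0.37. I then let go completely for about 3 s.
- **Release:** I gripped it again and pressed it down about 3.1 mm with roughly 12 N. I turned it on past the stop, easing the pressure off partway. It came free after about 0.5 rad, without my feeling the wall, and lifted off.
- **Setting down:** I pressed about 17 N at most while feeling for the dish floor, then eased back to about 6 N before letting go. Side forces stayed below about 8 N throughout.

**Last checks:**
- The pictures show the bare neck and the cap upright in the dish.
- The depth reading puts the top of the bar at 44.6 mm, against 46 mm expected, and the cap within about 2 mm of the dish centre.
- The network's estimate of the cap position was about 3 mm away from the depth reading, which is within its usual error.
- The network did not report the dish in the last wrist picture, though it is plainly visible there.
- The bottle, and what shows of the beaker, look undisturbed. The tape roll was not in that last view, but the arm didn't go near it after the venting step.

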